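# Set the length stop of the cutting fence to the green tab

## Task

Set the length stop on the cutting fence for the green job: swing its red clamp lever out until it stands square to the rail, slide the stop along the rail until its white pointer is opposite the middle of the green tab (not the orange one), then swing the lever fully back in line with the rail so that the stop is clamped again, and let go.

Things in the scene. Friction and masses are not known exactly. Their poses are not given: they have to be found in the camera images.
- pointer (a point): Tip of the white pointer low on the far side of the length stop, a grey carriage (130 mm along the rail, 70 across, flat top 66 mm above the bench) on an aluminium rail. Tip 30 mm above the bench. Axes: y along the rail, roughly to the robot's left; x across it, away from the robot; z up. The rail runs under x -58 mm. The lever's pivot is at x -58, y +35 mm from the tip; hub 28 mm across, 95 mm high.
- stop_grip (a point): Centre of the black upright grip on the carriage, by which it is slid: a plate 16 mm thick along y, 44 mm wide along x, from 66 to 110 mm above the bench (centre at 88). It is 58 mm along -x and 45 mm along -y from the pointer's tip. The carriage slides with about 10 N and stays where left, up to 190 mm either side of the rail's middle. Slide it only with the lever open.
- clamp_lever (a joint): Angle of the red lever about its vertical pivot on the carriage, rad. 0: clamped, arm in line with the rail, pointing to +y. It grows counter-clockwise from above to its stop at 1.5: free, arm across the rail towards the robot (-x). It swings with about 1.5 N at the knob and stays where left. Open from 1.1, clamped below 0.2.
- lever_knob (a point): Middle of the upright red knob at the lever's end, a cylinder 22 mm in diameter, 89 to 125 mm above the bench (this point at 107), 85 mm from the pivot. The arm under it is 14 mm wide, 78 to 89 mm above the bench. The knob does not spin on the arm.
- green_tab: Green tab, a fixed plate 24 mm along the rail, 34 across, 4 thick, on the white scale strip on the rail's far side. Origin: middle of its underside, 22 mm above the bench; axes as the pointer's. Ignore the like orange tab on the other side of the stop's start, and the loose spare stop with a black lever elsewhere on the bench.

How it is judged:
By the outcome, as a careful person would: the job done as asked, in the order asked, and still so for the second after the job is handed in, with the robot touching nothing.
It also fails if it takes over 67 s, if anything falls off the work surface, if the arm or the gripper's body presses on something with over 40 N, if the wrist force passes 120 N, or if a joint passes its speed limit or range.

## Robot

A 6-joint arm with a two-finger parallel gripper is mounted at the origin on the work surface. World frame = base frame: x ahead of the robot, y to its left, z up, the work surface at z = 0. Lengths are in m, angles in rad, forces in N, time in s.
With the tool pointing down it reaches from about 0.375 to 0.925 m from the base axis. Payload 5.7 kg.
Tool frame: the origin (TCP) lies at the very end of the fingers, on their centre line; the grasp point (between the pads) lies manip.pinch_z behind it (manip.pinch_z is the distance from the TCP to the grasp point, in m); z points along the fingers, x is the direction in which the jaws open and shut, and the axes are right-handed (so a half turn about z gives the same grasp; the last joint's range is limited). The gripper opens to 85 mm and grips with 20 to 120 N. Pads are 22 mm wide; open, the fingers measure 114 mm over their backs; the gripper's body (76 mm by 85 mm) begins 54 mm behind the grasp point. The pads swing forward as they close: fully open they stand 13 mm farther back than shut.
Start: joints at [-1.317, 0.359, 1.51, -0, 1.272, -0.115], TCP at [0.216, -0.56, 0.231] pointing down, gripper open.
Joint ranges: [-2.97, 2.97], [-1.01, 2.36], [0.21, 2.38], [-0.96, 4.11], [0.2, 2.71], [-2.98, 2.98]. Speed limits (rad/s): [2.39, 2.39, 3.14, 3.14, 3.14, 3.14].

## Interface

Orientations are given as a unit quaternion [w, x, y, z].
In Python, from cell import manip, snapshot, workorder gives the robot as it stands.
- The arm moves only by the shell command python3 -m crank 'ROWS'. ROWS is text: rows parted by semicolons, each of 7 numbers parted by spaces: the turn, a rotation vector about the tool's x, y, z in rad, then the shift along the tool's x, y, z in m, then the finger opening in m, from 0 to 0.0854. In form: wx wy wz x y z hand; .... A call has 1 to 8 rows; each row is the pose to reach, as a shift and turn from the pose commanded when the call began, along the tool's axes at that moment; what a row does not reach only later rows make up. A row lasts 1/8 s, in which the tool goes at most 62.5 mm and 10.7 degrees, less where a joint would pass 70% of its speed; a pose out of reach is approached as far as the arm can. A call with a gripper value outside its range is refused whole. The fingers move at their own pace and stop on an object; the grip force is fixed at half the most. Time passes only in rows, so rows that repeat a pose let the fingers close. It gives the time, the measured TCP pose, the force and the opening at its end, in the units of the state.
- manip.get_obs(): the state, without advancing time (a new reading comes with each control period).
- snapshot(name): name is "side" or "top" or "wrist"; returns a dict with "pixels" (480x640x3 uint8, red, green, blue), "range_z" (480x640 float32, m along the optical axis (not along the pixel's ray), 0 where there is no reading), "intrinsics" (3x3 intrinsics, pixels), "xyz" and "attitude" of the camera in the world; the wrist camera has in their place "tool_from_camera" (4x4, takes a point from camera to tool coordinates, whose origin is the TCP and whose axes are the tool frame's). Camera axes: x right, y down, z forward; pixel columns grow to the right and rows downward; lengths in m; the calibration is good to about 2 mm. A picture is of the moment at which its call begins: read the wrist's pose just before it.
- workorder.hand_in(): hands the job in, once; it reports no verdict.
The state is a dict: "clock": time; "joint_pos": joint angles; "joint_velocities": joint speeds; "joint_torque": joint torques, N m; "tool_pos": TCP position; "tool_rot": TCP orientation; "ft_force": force on the tool from outside, world axes, zero at the start; "ft_torque": the same for the moment, N m; "width": finger opening in m.
Only numpy, scipy, OpenCV 4.12 (cv2) and the standard library are available. Lean on these libraries where they do the work, as an engineer would, in place of code of your own. Each camera call takes 0.05 s, during which the arm holds its last target.

## Working session

There is one attempt and no reset: what is moved stays moved. The work goes in short steps, Python scripts to look and compute and a shell command to move; the robot and the scene stay as the last step left them, time stands still between calls to the robot, and variables do not carry over. Pictures are saved under pics/ and viewed, and the job is handed in when it is done.

```bash
ls; mkdir -p pics
python3 - <<'E'
from cell import manip, snapshot, workorder
import cv2
print(manip.get_obs(), manip.pinch_z)
for n in ("side","top","wrist"):
    s=snapshot(n); cv2.imwrite(f"pics/{n}0.png",s["pixels"][:,:,::-1])
    print(n,s["intrinsics"],s.get("xyz"),s.get("attitude"),s.get("tool_from_camera"))
E
```

```text
pics
{'clock': 0.0, 'joint_pos': array([-1.31713023e+00,  3.59481566e-01,  1.51146218e+00, -3.73602464e-06,
        1.27250108e+00, -1.15085137e-01]), 'joint_velocities': array([-0.00149099, -0.00039118, -0.00123515, -0.00155811,  0.00019372,
       -0.00143329]), 'joint_torque': array([-3.36207653e-03, -5.27630031e+01, -2.78613353e+01, -1.53852916e-04,
        1.31098763e-02,  7.46067059e-06]), 'tool_pos': array([ 0.21609447, -0.55898815,  0.23045623]), 'tool_rot': array([-6.06585762e-04,  8.24757768e-01, -5.65485425e-01, -6.99780079e-04]), 'ft_force': array([-0.15577584,  0.00426907, -0.6020175 ]), 'ft_torque': array([-0.00406469,  0.04214135,  0.003666  ]), 'width': 0.08575090905107542} 0.0187
side [[582.19210205   0.         324.39574762]
 [  0.         582.19210205 244.90116872]
 [  0.           0.           1.        ]] [ 0.34430254 -0.51813772  0.51485603] [-0.45850284  0.86314594 -0.18940679  0.09423003] None
top [[592.71697067   0.         316.48714408]
 [  0.         592.71697067 247.24813502]
 [  0.           0.           1.        ]] [0.55612889 0.02057314 0.75978116] [-0.01236744  0.70944281 -0.70442921  0.0178167 ] None
wrist [[358.52713594   0.         321.25914635]
 [  0.         358.52713594 240.07086787]
 [  0.           0.           1.        ]] None None [[ 9.99998832e-01  1.52810578e-03 -9.81016731e-06  1.07419404e-03]
 [-1.46368396e-03  9.59646220e-01  2.81206311e-01 -7.24063754e-02]
 [ 4.39127279e-04 -2.81205968e-01  9.59647337e-01 -1.43017908e-01]
 [ 0.00000000e+00  0.00000000e+00  0.00000000e+00  1.00000000e+00]]
```

View pics/top0.png

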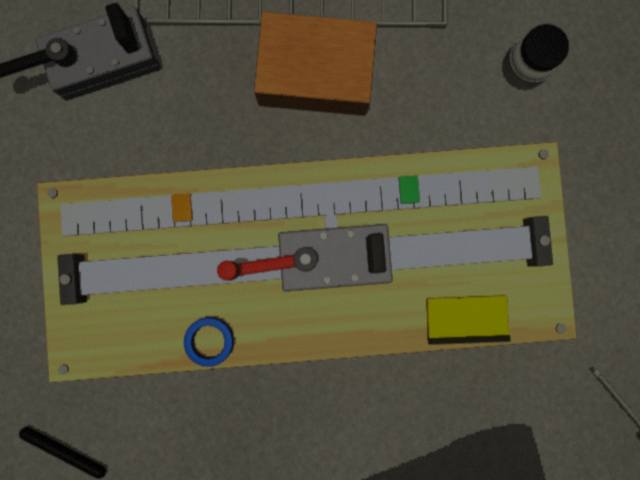

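View pics/side0.png

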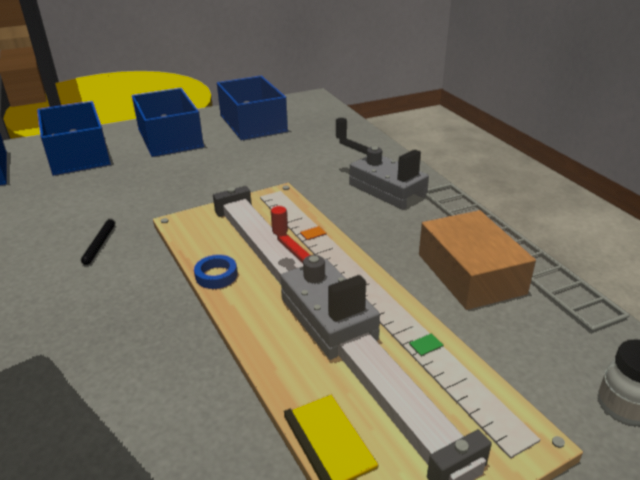

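View pics/wrist0.png

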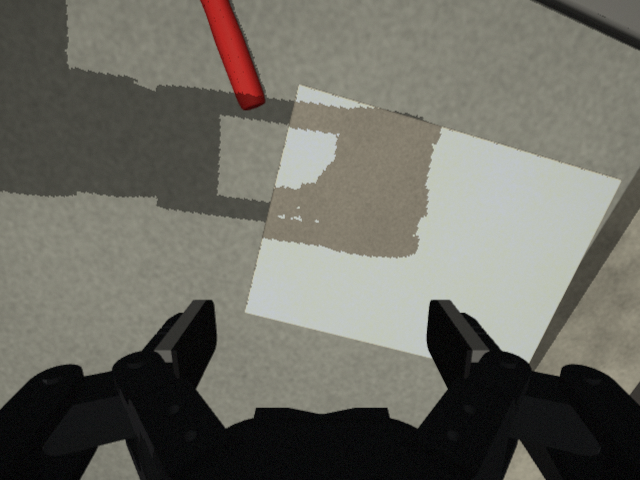

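```bash
cat > h.py <<'E'
from cell import manip, snapshot, workorder
import numpy as np, cv2
from scipy.spatial.transform import Rotation as R
def q2r(q): return R.from_quat([q[1],q[2],q[3],q[0]])
def cam(name):
    o=manip.get_obs(); s=snapshot(name)
    if name=="wrist":
        T=s["tool_from_camera"]; r=q2r(o["tool_rot"]).as_matrix()
        s["Rm"]=r@T[:3,:3]; s["c"]=np.array(o["tool_pos"])+r@T[:3,3]
    else:
        s["Rm"]=q2r(s["attitude"]).as_matrix(); s["c"]=np.array(s["xyz"])
    return s
def cast(s,uv,z):
    K=s["intrinsics"]; d=s["Rm"]@np.array([(uv[0]-K[0,2])/K[0,0],(uv[1]-K[1,2])/K[1,1],1])
    return s["c"]+d*(z-s["c"][2])/d[2]
def depthpt(s,uv):
    K=s["intrinsics"]; z=s["range_z"][int(round(uv[1])),int(round(uv[0]))]
    return s["c"]+s["Rm"]@(z*np.array([(uv[0]-K[0,2])/K[0,0],(uv[1]-K[1,2])/K[1,1],1]))
def proj(s,p):
    K=s["intrinsics"]; c=s["Rm"].T@(np.array(p)-s["c"]); return K[:2,:2]@(c[:2]/c[2])+K[:2,2]
def cloud(s):
    K=s["intrinsics"]; z=s["range_z"]; v,u=np.mgrid[:480,:640]
    P=np.stack([(u-K[0,2])/K[0,0]*z,(v-K[1,2])/K[1,1]*z,z],-1)
    return P@s["Rm"].T+s["c"]
def mask(s,hlo,hhi,smin=120,vmin=40):
    h=cv2.cvtColor(s["pixels"],cv2.COLOR_RGB2HSV)
    return cv2.inRange(h,(hlo,smin,vmin),(hhi,255,255))
def blobs(m,amin=40):
    n,l,st,c=cv2.connectedComponentsWithStats(m)
    return [(st[i,4],c[i],l==i) for i in range(1,n) if st[i,4]>=amin]
E
python3 - <<'E'
from h import *
for n in ("top","side"):
    s=cam(n); C=cloud(s)
    for nm,lo,hi in (("green",50,75),("orange",8,18),("red",0,4),("red2",174,180)):
        for a,c,m in blobs(mask(s,lo,hi,150,60)):
            if a<4000: print(n,nm,a,c.round(1),"cast26",cast(s,c,.026).round(4),"depth med",np.median(C[m],0).round(4), "zmax",C[m][:,2].max().round(4))
s=cam("top"); C=cloud(s)
m=((C[...,2]>.060)&(C[...,2]<.072)).astype(np.uint8)
for a,c,mm in blobs(m,500):
    r=cv2.minAreaRect(C[mm][:,:2].astype(np.float32)*1000); print("carriage",a,c,r)
m=(C[...,2]>.117).astype(np.uint8)*255
for a,c,mm in blobs(m,30): print("high",a,c,cv2.minAreaRect(C[mm][:,:2].astype(np.float32)*1000),C[mm].mean(0), s["pixels"][mm].mean(0))
m=((C[...,2]>.102)&(C[...,2]<.116)).astype(np.uint8)*255
for a,c,mm in blobs(m,30): print("grip",a,c,cv2.minAreaRect(C[mm][:,:2].astype(np.float32)*1000),C[mm].mean(0), s["pixels"][mm].mean(0))
m=((C[...,2]>.091)&(C[...,2]<.099)).astype(np.uint8)*255
for a,c,mm in blobs(m,30): print("hub",a,c,cv2.minAreaRect(C[mm][:,:2].astype(np.float32)*1000),C[mm].mean(0), s["pixels"][mm].mean(0))
big=cv2.resize(s["pixels"][160:310,150:460],None,fx=2.5,fy=2.5,interpolation=cv2.INTER_CUBIC)
big=cv2.convertScaleAbs(big,alpha=1.5); cv2.imwrite("pics/topz.png",big[:,:,::-1])
E
```

```text
top green 457 [408.7 189. ] cast26 [ 0.661  -0.0994  0.026 ] depth med [ 0.661  -0.0997  0.0252] zmax 0.7598
top orange 107 [176.2 203.2] cast26 [0.6409 0.1894 0.026 ] depth med [0.644  0.1908 0.0253] zmax 0.0283
top red 619 [266.7 264.7] cast26 [0.5655 0.0765 0.026 ] depth med [0.5645 0.0714 0.088 ] zmax 0.7598
top red 282 [226.8 270.1] cast26 [0.5585 0.1256 0.026 ] depth med [0.5582 0.1114 0.1243] zmax 0.127
side green 275 [425.9 343.8] cast26 [ 0.6596 -0.1034  0.026 ] depth med [ 0.6599 -0.1031  0.0257] zmax 0.0275
side orange 559 [10.2 13.2] cast26 [0.2165 2.0292 0.026 ] depth med [0.2513 1.3349 0.1584] zmax 0.1942
side orange 1982 [21.  76.6] cast26 [0.2385 1.2069 0.026 ] depth med [ 0.2286  1.3375 -0.0101] zmax 0.5149
side orange 2651 [479.8 247. ] cast26 [0.8425 0.0361 0.026 ] depth med [ 0.8072 -0.0053  0.0596] zmax 0.5149
side orange 47 [433.8 226.6] cast26 [0.8124 0.1127 0.026 ] depth med [0.78   0.0693 0.0594] zmax 0.0613
side orange 187 [313.  232.4] cast26 [0.6353 0.1784 0.026 ] depth med [0.6357 0.1783 0.0255] zmax 0.0277
side red 588 [285.7 232.6] cast26 [0.597  0.1959
[... 278 characters left out ...]
, (69.9855728149414, 130.3267059326172), 5.048497676849365)
high 324 [226.71296296 270.24074074] ((558.362060546875, 71.60147094726562), (20.4695987701416, 101.9664077758789), 0.9701199531555176) [0.55795796 0.11148604 0.12572995] [112.40432099  31.58641975  24.98148148]
grip 585 [376.99487179 252.86666667] ((578.3240966796875, -51.225040435791016), (43.867889404296875, 16.057653427124023), 4.940045356750488) [ 0.57823375 -0.05084282  0.10962766] [30.49401709 29.66666667 26.08717949]
hub 275 [304.96363636 259.17454545] ((571.3568725585938, 27.812881469726562), (24.82008171081543, 25.928646087646484), 0.3784419894218445) [0.57111682 0.02840469 0.09269754] [72.70545455 71.65090909 66.70545455]
```

View pics/topz.png

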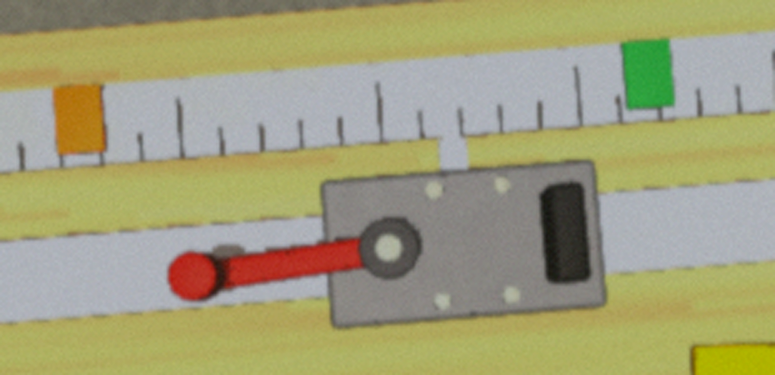

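```bash
cat >> h.py <<'E'
def rel(p,yaw,o=None):
    """tool-frame shift & turn from now to TCP at p, pointing down, jaw x at yaw deg"""
    o=o or manip.get_obs(); r0=q2r(o["tool_rot"]); t=np.radians(yaw)
    r1=R.from_matrix(np.array([[np.cos(t),np.sin(t),0],[np.sin(t),-np.cos(t),0],[0,0,-1.]]))
    d=r0.inv().apply(np.array(p)-o["tool_pos"]); w=(r0.inv()*r1).as_rotvec()
    return w.round(3),d.round(4)
def st():
    o=manip.get_obs(); x=q2r(o["tool_rot"]).as_matrix()[:,0]
    print("t",o["clock"],"tcp",np.round(o["tool_pos"],4),"yaw",np.degrees(np.arctan2(x[1],x[0])).round(2),"F",np.round(o["ft_force"],1),"w",round(o["width"],4),"j",np.round(o["joint_pos"],2))
E
python3 - <<'E'
from h import *
s=cam("top")
print("knob top",cast(s,(226.8,270.1),.125)); 
g=cv2.cvtColor(s["pixels"],cv2.COLOR_RGB2GRAY)
print("hub top", cast(s,(305,259.2),.095))
st(); print(rel((.559,.1115,.2),5.0))
s=cam("side")
big=cv2.resize(s["pixels"][190:370,240:460],None,fx=3,fy=3,interpolation=cv2.INTER_CUBIC)
big=cv2.convertScaleAbs(big,alpha=1.3)
cv2.imwrite("pics/sidez.png",big[:,:,::-1])
for p in ((.559,.1115,.125),(.5744,-.0066,.066),(.5783,-.0512,.11),(.661,-.0994,.026),(.6322,-.0015,.03)): print(p,proj(s,p).round(1),((proj(s,p)-[240,190])*3).round())
E
```

```text
knob top [0.55811692 0.11147581 0.125     ]
hub top [0.57103486 0.0283372  0.095     ]
t 0.35 tcp [ 0.2163 -0.5595  0.2311] yaw -68.87 F [-0.4 -0.5 -0.4] w 0.0854 j [-1.32  0.36  1.51  0.    1.27 -0.12]
(array([-0.   ,  0.   , -1.289]), array([-0.5023, -0.5616,  0.0314]))
(0.559, 0.1115, 0.125) [278.5 207.8] [115.  53.]
(0.5744, -0.0066, 0.066) [326.8 290.6] [260. 302.]
(0.5783, -0.0512, 0.11) [346.  281.6] [318. 275.]
(0.661, -0.0994, 0.026) [425.1 341.3] [555. 454.]
(0.6322, -0.0015, 0.03) [365.7 298.1] [377. 324.]
```

View pics/sidez.png

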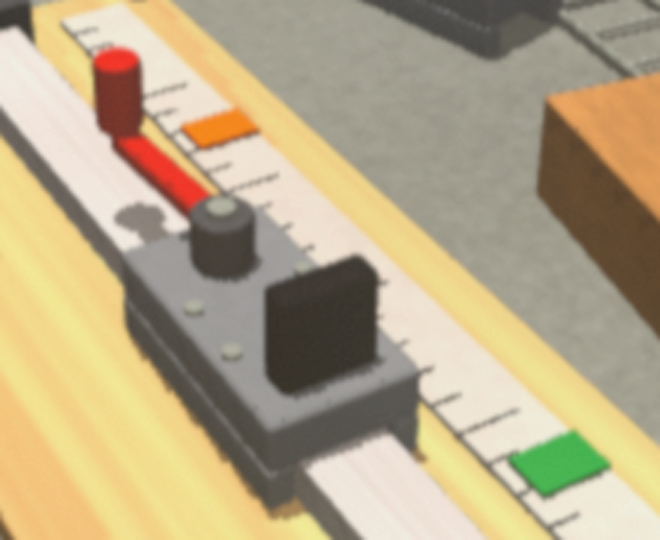

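```bash
python3 -m crank '0 0 -0.09 -0.035 -0.040 0 0.085;0 0 -0.18 -0.070 -0.079 0 0.085;0 0 -0.27 -0.106 -0.118 0.005 0.085;0 0 -0.36 -0.141 -0.157 0.01 0.085;0 0 -0.45 -0.176 -0.197 0.015 0.085;0 0 -0.54 -0.211 -0.236 0.02 0.085;0 0 -0.63 -0.246 -0.275 0.02 0.085;0 0 -0.72 -0.281 -0.314 0.02 0.085'
python3 - <<'E'
from h import *
st(); print(rel((.552,.1105,.2),5.0))
E
```

```text
clock: 1.4
tool_pos: [0.4086, -0.1829, 0.2115]
tool_rot: [0.0, 0.971, -0.237, 0.0]
ft_force: [0.4, -1.5, 0.4]
width: 0.0852
t 1.4 tcp [ 0.4086 -0.1829  0.2115] yaw -27.46 F [ 0.4 -1.5  0.4] w 0.0852 j [-0.58  0.16  1.85  0.    1.13 -0.1 ]
(array([ 0.   , -0.001, -0.567]), array([-0.008 , -0.3265,  0.0115]))
```

```bash
python3 -m crank '0 0 -0.08 -0.001 -0.046 0 0.085;0 0 -0.16 -0.002 -0.093 0 0.085;0 0 -0.24 -0.003 -0.14 0 0.085;0 0 -0.32 -0.003 -0.187 0.005 0.085;0 0 -0.40 -0.003 -0.234 0.01 0.085;0 0 -0.48 -0.003 -0.281 0.011 0.085;0 0 -0.567 -0.003 -0.3265 0.0115 0.085;0 0 -0.567 -0.003 -0.3265 0.0115 0.085'
python3 - <<'E'
from h import *
st(); print(rel((.558,.1115,.2),5.0))
s=cam("wrist"); cv2.imwrite("pics/w1.png",s["pixels"][:,:,::-1])
for nm,lo,hi in (("green",50,75),("orange",8,18),("red",0,5)):
    for a,c,m in blobs(mask(s,lo,hi,150,60)): print(nm,a,c.round(1),cast(s,c,.026).round(4),cast(s,c,.125).round(4))
for p in ((.559,.1115,.125),(.5744,-.0066,.066),(.571,.0283,.095),(.5783,-.0512,.11),(.661,-.0994,.026)): print(p,proj(s,p).round(1))
E
```

```text
clock: 2.4
tool_pos: [0.5581, 0.1089, 0.1998]
tool_rot: [-0.0, 0.999, 0.044, 0.001]
ft_force: [-0.5, 0.5, 0.2]
width: 0.0854
t 2.4 tcp [0.5581 0.1089 0.1998] yaw 5.08 F [-0.5  0.5  0.2] w 0.0854 j [ 0.07  0.34  1.62  0.    1.18 -0.02]
(array([-0.001, -0.002,  0.001]), array([ 0.0002, -0.0025, -0.0002]))
green 410 [401.5 413.2] [ 0.6647 -0.0976  0.026 ] [ 0.6297 -0.0111  0.125 ]
orange 1082 [420.1 140.4] [0.6375 0.183  0.026 ] [0.611  0.1818 0.125 ]
red 2014 [323.7 267. ] [0.5662 0.0612 0.026 ] [0.562  0.0981 0.125 ]
(0.559, 0.1115, 0.125) [321. 247.]
(0.5744, -0.0066, 0.066) [326.2 355. ]
(0.571, 0.0283, 0.095) [326.6 337.9]
(0.5783, -0.0512, 0.11) [326.7 435.6]
(0.661, -0.0994, 0.026) [397.8 414.3]
```

View pics/w1.png

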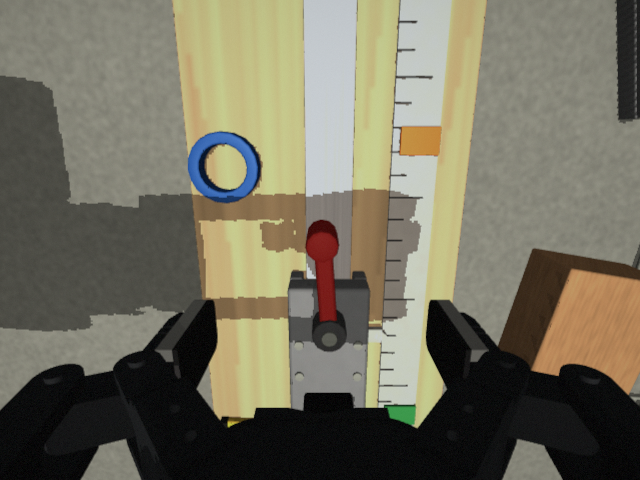

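```bash
python3 -m crank '0 0 -0.05 0.001 -0.0025 0.04 0.06;0 0 -0.06 0.001 -0.0025 0.08 0.06;0 0 -0.06 0.001 -0.0025 0.105 0.06;0 0 -0.06 0.001 -0.0025 0.105 0.06'
python3 - <<'E'
from h import *
st(); 
s=cam("side"); cv2.imwrite("pics/s2.png",s["pixels"][:,:,::-1])
E
```

```text
clock: 2.95
tool_pos: [0.5549, 0.1076, 0.0932]
tool_rot: [0.0, 0.997, 0.072, -0.003]
ft_force: [0.1, 0.1, 1.0]
width: 0.0599
t 2.95 tcp [0.5549 0.1076 0.0932] yaw 8.21 F [0.1 0.1 1. ] w 0.0599 j [ 0.07  0.47  1.73 -0.    0.95 -0.07]
```

View pics/s2.png

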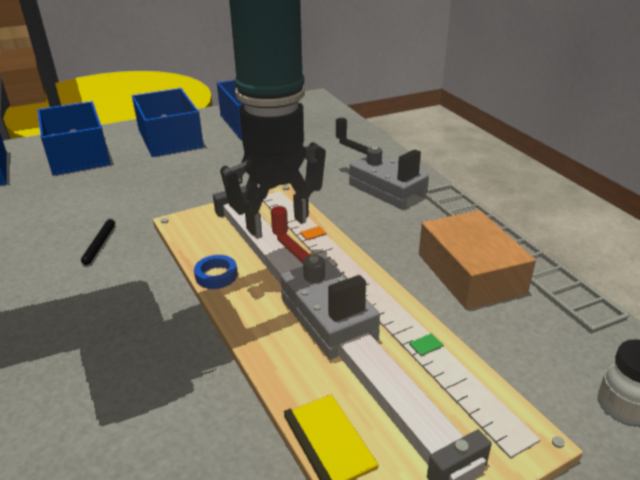

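Run:
```python
from h import *
print(q2r(manip.get_obs()["tool_rot"]).as_matrix().round(4)); print(rel((.559,.1115,.094),8.3))
```

```text
[[ 9.897e-01  1.430e-01 -2.200e-03]
 [ 1.430e-01 -9.897e-01 -3.000e-04]
 [-2.200e-03 -0.000e+00 -1.000e+00]]
(array([-0.   ,  0.002, -0.001]), array([ 0.0032, -0.0032,  0.0005]))
```

```bash
python3 -m crank '0 0 0 0.003 -0.0035 0 0.06;0 0 0 0.003 -0.0035 0 0.06;0 0 0 0.003 -0.0035 0 0.06'
python3 - <<'E'
from h import *
st(); print(rel((.559,.1115,.094),8.3))
E
```

```text
clock: 3.38
tool_pos: [0.5604, 0.113, 0.0957]
tool_rot: [-0.0, 0.997, 0.073, 0.001]
ft_force: [0.0, 0.0, 0.5]
width: 0.0604
t 3.375 tcp [0.5604 0.113  0.0957] yaw 8.32 F [0.  0.  0.5] w 0.0604 j [ 0.08  0.47  1.72  0.    0.95 -0.07]
(array([ 0.   , -0.001,  0.   ]), array([-0.0016,  0.0013,  0.0017]))
```

```bash
python3 -m crank '0 0 0 -0.001 0.001 0.001 0.04;0 0 0 -0.001 0.001 0.001 0.01;0 0 0 -0.001 0.001 0.001 0.01;0 0 0 -0.001 0.001 0.001 0.01;0 0 0 -0.001 0.001 0.001 0.01;0 0 0 -0.001 0.001 0.001 0.01'
python3 - <<'E'
from h import *
st()
s=cam("wrist"); cv2.imwrite("pics/w3.png",s["pixels"][:,:,::-1])
E
```

```text
clock: 4.12
tool_pos: [0.5588, 0.1117, 0.0939]
tool_rot: [-0.0, 0.997, 0.072, -0.0]
ft_force: [-2.6, -0.0, 4.4]
width: 0.0206
t 4.125 tcp [0.5588 0.1117 0.0939] yaw 8.3 F [-2.6 -0.   4.4] w 0.0206 j [ 0.08  0.47  1.72  0.    0.95 -0.07]
```

View pics/w3.png

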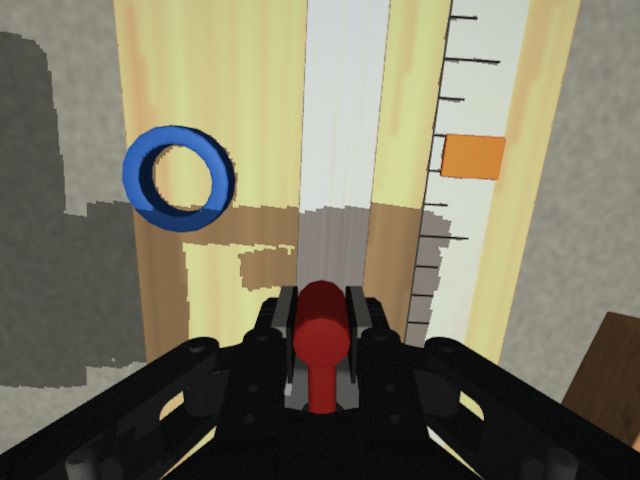

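```bash
python3 -m crank '0 0 -0.12 -0.0102 0.0006 0 0.01;0 0 -0.24 -0.0202 0.0024 0 0.01;0 0 -0.36 -0.0299 0.0054 0 0.01;0 0 -0.48 -0.0393 0.0096 0 0.01;0 0 -0.60 -0.0480 0.0149 0 0.01;0 0 -0.72 -0.0560 0.0211 0 0.01;0 0 -0.84 -0.0633 0.0283 0 0.01;0 0 -0.96 -0.0696 0.0362 0 0.01'
python3 - <<'E'
from h import *
st()
E
```

```text
clock: 5.18
tool_pos: [0.4956, 0.0657, 0.0939]
tool_rot: [0.0, 0.85, 0.526, 0.0]
ft_force: [-0.4, -1.3, 3.2]
width: 0.0204
t 5.175 tcp [0.4956 0.0657 0.0939] yaw 63.53 F [-0.4 -1.3  3.2] w 0.0204 j [-0.01  0.39  1.87  0.    0.87 -1.12]
```

```bash
python3 -m crank '0 0 -0.11 -0.0093 0.0005 0 0.01;0 0 -0.22 -0.0185 0.0020 0 0.01;0 0 -0.33 -0.0275 0.0046 0 0.01;0 0 -0.40 -0.0331 0.0067 0 0.01;0 0 -0.44 -0.0362 0.0081 0 0.01;0 0 -0.44 -0.0362 0.0081 0 0.01;0 0 -0.44 -0.0362 0.0081 0 0.01'
python3 - <<'E'
from h import *
st()
s=cam("top"); cv2.imwrite("pics/t4.png",s["pixels"][:,:,::-1])
E
```

```text
clock: 6.05
tool_pos: [0.4868, 0.0297, 0.0939]
tool_rot: [0.0, 0.716, 0.698, 0.0]
ft_force: [-1.0, -2.2, 3.0]
width: 0.0202
t 6.05 tcp [0.4868 0.0297 0.0939] yaw 88.49 F [-1.  -2.2  3. ] w 0.0202 j [-0.08  0.38  1.9  -0.    0.86 -1.62]
```

View pics/t4.png

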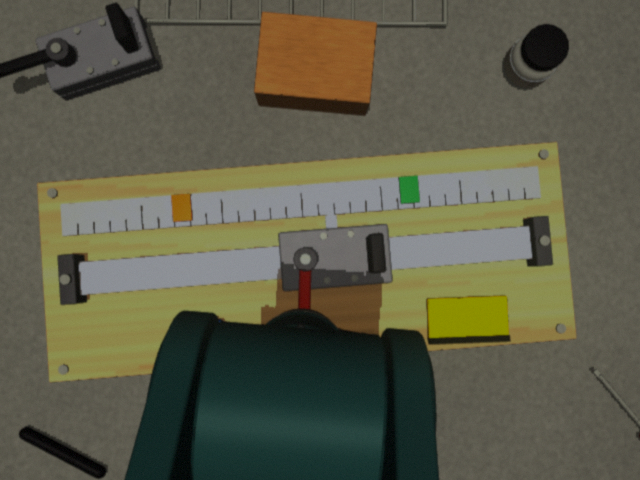

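```bash
python3 -m crank '0 0 -0.02 -0.0018 0 0 0.01;0 0 -0.045 -0.0040 0.0001 0 0.01;0 0 -0.045 -0.0040 0.0001 0 0.01;0 0 -0.04 -0.0035 0.0001 0 0.05;0 0 -0.04 -0.0035 0.0001 0 0.05;0 0 -0.04 -0.0035 0.0001 -0.03 0.05;0 0 -0.04 -0.0035 0.0001 -0.065 0.05;0 0 -0.04 -0.0035 0.0001 -0.065 0.05'
python3 - <<'E'
from h import *
st()
s=cam("wrist"); cv2.imwrite("pics/w5.png",s["pixels"][:,:,::-1])
print(rel((.5783,-.0512,.160),95.05))
E
```

```text
clock: 7.1
tool_pos: [0.488, 0.026, 0.1609]
tool_rot: [0.002, 0.702, 0.712, 0.001]
ft_force: [0.6, 0.2, 0.2]
width: 0.0499
t 7.1 tcp [0.488  0.026  0.1609] yaw 90.82 F [0.6 0.2 0.2] w 0.0499 j [-0.09  0.28  1.83 -0.    1.02 -1.67]
(array([ 0.002,  0.001, -0.074]), array([-0.0786,  0.0903, -0.0003]))
```

View pics/w5.png

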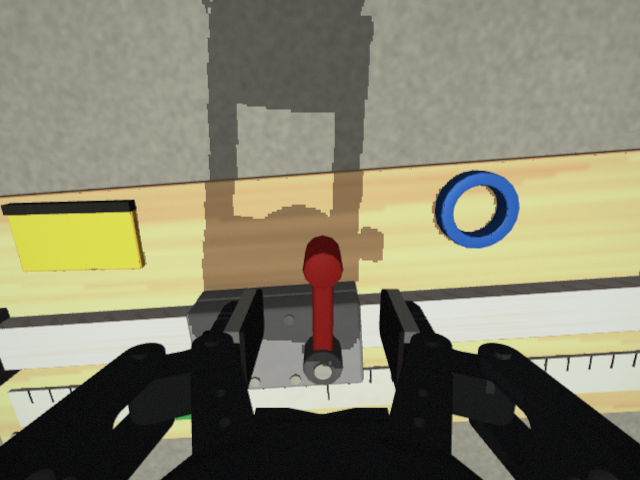

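```bash
python3 -m crank '0 0 -0.02 -0.02 0.023 0 0.05;0 0 -0.04 -0.04 0.046 0 0.05;0 0 -0.06 -0.06 0.069 0 0.05;0 0 -0.074 -0.0786 0.0903 0 0.05;0 0 -0.074 -0.0786 0.0903 0 0.05;0 0 -0.074 -0.0786 0.0903 0 0.05'
python3 - <<'E'
from h import *
st()
s=cam("wrist"); cv2.imwrite("pics/w6.png",s["pixels"][:,:,::-1])
t=cam("top"); cv2.imwrite("pics/t6.png",t["pixels"][:,:,::-1])
print(rel((.5783,-.0512,.085),95.05))
for p in ((.5783,-.0512,.11),(.571,.0283,.095)): print(proj(s,p))
E
```

```text
clock: 7.9
tool_pos: [0.576, -0.0504, 0.1574]
tool_rot: [-0.002, 0.675, 0.737, -0.001]
ft_force: [0.2, 0.6, -0.8]
width: 0.05
t 7.9 tcp [ 0.576  -0.0504  0.1574] yaw 95.04 F [ 0.2  0.6 -0.8] w 0.05 j [-0.21  0.41  1.64  0.    1.1  -1.87]
(array([-0.002, -0.001,  0.   ]), array([-0.0013,  0.0022,  0.0731]))
[320.42276865 268.77511294]
[451.86032687 259.63690478]
```

View pics/w6.png

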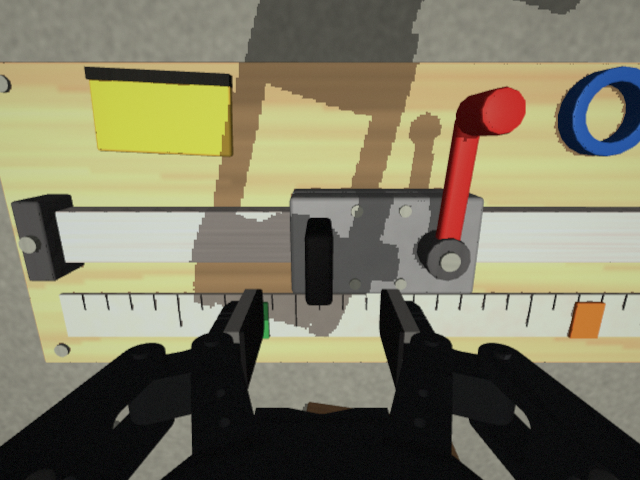

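View pics/t6.png

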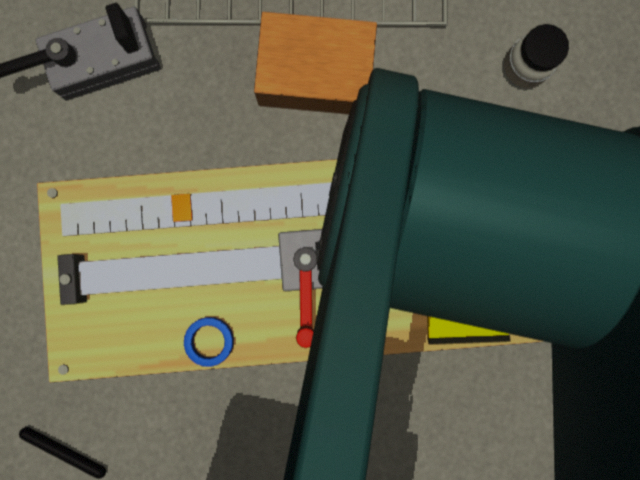

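```bash
python3 -m crank '0 0 0 -0.0008 0.001 0.02 0.05;0 0 0 -0.0008 0.001 0.045 0.05;0 0 0 -0.0008 0.001 0.07 0.05;0 0 0 -0.0008 0.001 0.08 0.05;0 0 0 -0.0008 0.001 0.08 0.05;0 0 0 -0.0008 0.001 0.08 0.05'
python3 - <<'E'
from h import *
st()
print(rel((.5783,-.0512,.078),95.05))
t=cam("top"); 
for nm,lo,hi in (("red",0,4),):
    for a,c,m in blobs(mask(t,lo,hi,150,60)): print(a,c, cast(t,c,.125), np.median(cloud(t)[m],0))
s=cam("side"); cv2.imwrite("pics/s7.png",s["pixels"][:,:,::-1])
E
```

```text
clock: 8.75
tool_pos: [0.5794, -0.0516, 0.0797]
tool_rot: [0.001, 0.675, 0.738, 0.0]
ft_force: [0.0, 0.4, 1.0]
width: 0.0499
t 8.75 tcp [ 0.5794 -0.0516  0.0797] yaw 95.06 F [0.  0.4 1. ] w 0.0499 j [-0.21  0.51  1.7   0.    0.93 -1.87]
(array([0.001, 0.   , 0.   ]), array([ 0.0005, -0.001 ,  0.0017]))
608 [305.59703947 297.76151316] [0.52918461 0.02703011 0.125     ] [0.52787511 0.02713221 0.08798954]
230 [304.3        336.63913043] [0.48788656 0.02809295 0.125     ] [0.4884701  0.02835067 0.12422949]
```

View pics/s7.png

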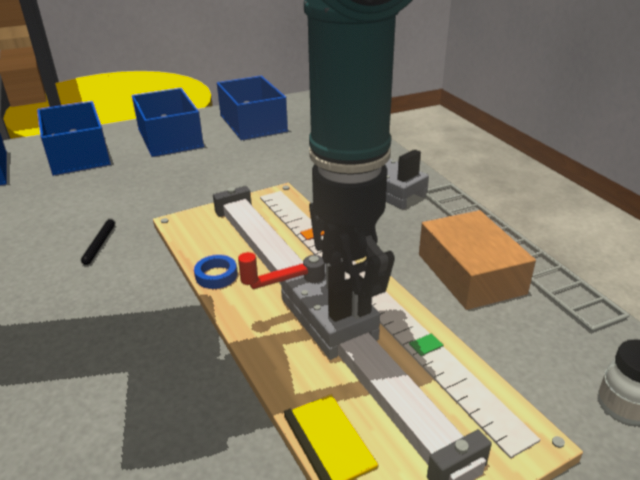

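```bash
python3 -m crank '0 0 0 0 0 0.001 0.02;0 0 0 0 0 0.001 0.005;0 0 0 0 0 0.001 0.005;0 0 0 0 0 0.001 0.005;0 0 0 0 0 0.001 0.005'
python3 - <<'E'
from h import *
st()
E
```

```text
clock: 9.48
tool_pos: [0.5789, -0.0517, 0.0782]
tool_rot: [0.0, 0.675, 0.738, 0.0]
ft_force: [-1.1, -0.1, 5.9]
width: 0.015
t 9.475 tcp [ 0.5789 -0.0517  0.0782] yaw 95.05 F [-1.1 -0.1  5.9] w 0.015 j [-0.21  0.51  1.71  0.    0.93 -1.87]
```

```bash
python3 -m crank '0 0 0 -0.008 0 0 0.005;0 0 0 -0.022 0 0 0.005;0 0 0 -0.038 0 0 0.005;0 0 0 -0.054 0 0 0.005;0 0 0 -0.070 0 0 0.005;0 0 0 -0.086 0 0 0.005;0 0 0 -0.096 0 0 0.005;0 0 0 -0.100 0 0 0.005'; python3 -m crank '0 0 0 0 0 0 0.005;0 0 0 0 0 0 0.005';  python3 - <<'E'
from h import *
st()
s=cam("side"); cv2.imwrite("pics/s8.png",s["pixels"][:,:,::-1])
s=cam("wrist"); cv2.imwrite("pics/w8.png",s["pixels"][:,:,::-1])
s=cam("top"); cv2.imwrite("pics/t8.png",s["pixels"][:,:,::-1])
E
```

```text
clock: 10.48
tool_pos: [0.5875, -0.1497, 0.0782]
tool_rot: [-0.001, 0.676, 0.737, 0.001]
ft_force: [-1.0, 9.4, 8.3]
width: 0.015
clock: 10.72
tool_pos: [0.5875, -0.1501, 0.0782]
tool_rot: [-0.001, 0.675, 0.738, 0.001]
ft_force: [-0.3, 5.1, 7.2]
width: 0.0152
t 10.725 tcp [ 0.5875 -0.1501  0.0782] yaw 95.04 F [-0.3  5.1  7.2] w 0.0152 j [-0.37  0.54  1.65  0.    0.96 -2.02]
```

View pics/s8.png

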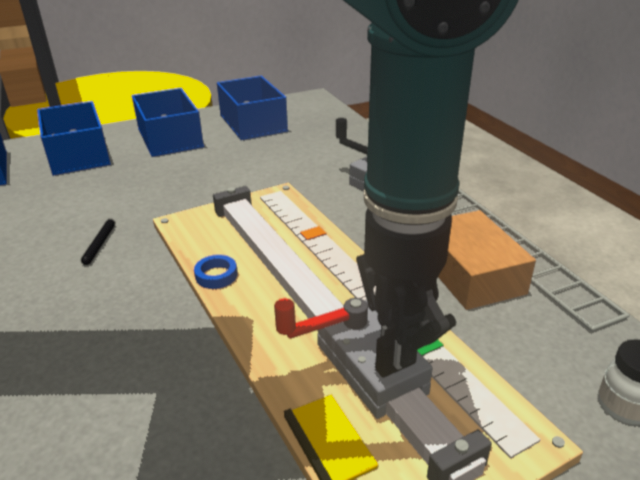

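View pics/w8.png

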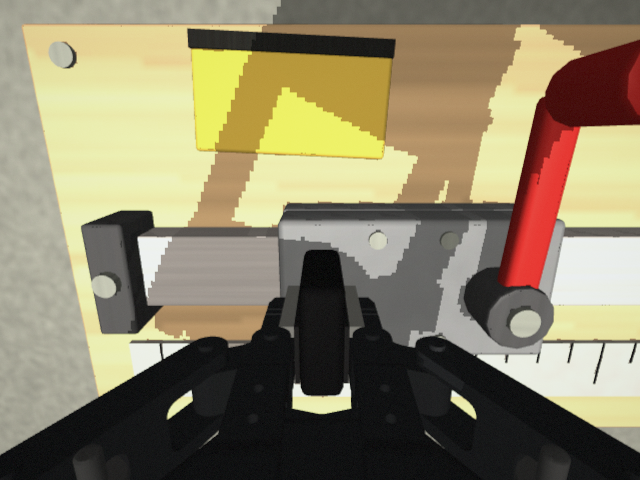

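View pics/t8.png

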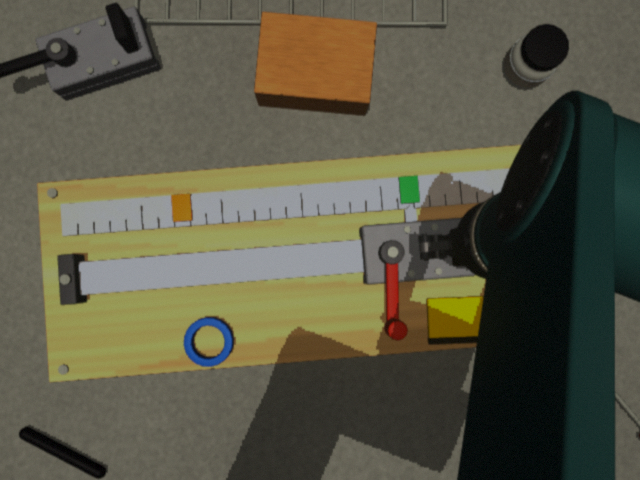

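Run:
```python
from h import *
s=cam("top")
big=cv2.resize(s["pixels"][165:245,360:460],None,fx=7,fy=7,interpolation=cv2.INTER_CUBIC)
cv2.imwrite("pics/t9.png",cv2.convertScaleAbs(big,alpha=1.5)[:,:,::-1])
th=np.radians(5.05); ex=np.array([np.cos(th),np.sin(th)]); ey=np.array([-np.sin(th),np.cos(th)])
for a,c,m in blobs(mask(s,50,75,150,60)):
    pts=np.argwhere(m)[:,::-1].astype(np.float32); r=cv2.minAreaRect(pts); print("green",c,r)
    p=cast(s,r[0],.026)[:2]; print(p, "rail x,y",p@ex,p@ey)
g=s["pixels"].astype(int)
for row in range(206,224): print(row,[tuple(g[row,c]) for c in range(402,422,2)])
```

```text
green [408.7246696  189.11453744] ((408.7254638671875, 188.9795379638672), (25.62161636352539, 17.745004653930664), 84.80557250976562)
[ 0.66099007 -0.09939296] rail x,y 0.6496752101086328 -0.1571908334085145
206 [(np.int64(151), np.int64(154), np.int64(159)), (np.int64(148), np.int64(152), np.int64(157)), (np.int64(145), np.int64(148), np.int64(154)), (np.int64(129), np.int64(130), np.int64(133)), (np.int64(148), np.int64(150), np.int64(156)), (np.int64(139), np.int64(142), np.int64(147)), (np.int64(96), np.int64(94), np.int64(96)), (np.int64(144), np.int64(148), np.int64(153)), (np.int64(138), np.int64(140), np.int64(144)), (np.int64(129), np.int64(130), np.int64(129))]
207 [(np.int64(149), np.int64(152), np.int64(155)), (np.int64(143), np.int64(145), np.int64(150)), (np.int64(136), np.int64(138), np.int64(141)), (np.int64(130), np.int64(132), np.int64(133)), (np.int64(152), np.int64(154), np.int64(159)), (np.int64(146), np.int64(148), np.int64(154)), (np.int64(103), np.int64(100), np.int64(100)), (np.int64(133), np.int64(133), np.int64(129)), (np.int64(125), np.int64(119), np.int6
[... 6828 characters left out ...]
t64(97), np.int64(95)), (np.int64(94), np.int64(94), np.int64(93)), (np.int64(93), np.int64(91), np.int64(88)), (np.int64(93), np.int64(92), np.int64(88)), (np.int64(92), np.int64(89), np.int64(86)), (np.int64(87), np.int64(83), np.int64(81))]
223 [(np.int64(96), np.int64(93), np.int64(88)), (np.int64(92), np.int64(91), np.int64(85)), (np.int64(97), np.int64(94), np.int64(92)), (np.int64(98), np.int64(97), np.int64(95)), (np.int64(100), np.int64(99), np.int64(97)), (np.int64(101), np.int64(101), np.int64(98)), (np.int64(103), np.int64(102), np.int64(97)), (np.int64(108), np.int64(105), np.int64(103)), (np.int64(106), np.int64(105), np.int64(102)), (np.int64(101), np.int64(97), np.int64(95))]
```

View pics/t9.png

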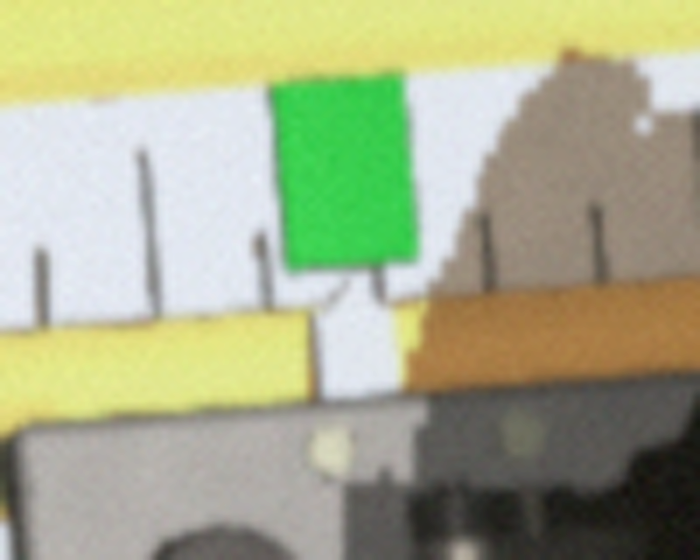

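Run:
```python
from h import *
s=cam("top"); th=np.radians(5.05); ex=np.array([np.cos(th),np.sin(th)]); ey=np.array([-np.sin(th),np.cos(th)])
for uv in ((411.0,215),(410.1,204.5)):
    p=cast(s,uv,.030)[:2]; print(p,p@ex,p@ey)
for uv in ((408.72,188.98),(409.8,201)):
    p=cast(s,uv,.026)[:2]; print(p,p@ex,p@ey)
# blue-channel subpixel edges of pointer
b=s["pixels"][...,2].astype(float)
for row in range(211,219):
    r=b[row,398:424]; print(row,r.astype(int))
g=mask(s,50,75,150,60)
for row in range(180,199,3):
    c=np.where(g[row])[0]; print(row,c.min(),c.max())
```

```text
[ 0.62809218 -0.1015647 ] 0.616713849586149 -0.15645829945656292
[ 0.64112252 -0.10044782] 0.6297919217258585 -0.15649275101371035
[ 0.66098944 -0.09938615] 0.6496751791159487 -0.1571839883880135
[ 0.64595998 -0.10073644] 0.6345852034798739 -0.1572060690495767
211 [ 86  84  86  83  84  80  85 137 157 158 153 159 157 157 159 158 157 149
 123  96  88  79  57  48  46  48]
212 [ 83  83  86  86  86  80  78 125 153 157 159 158 160 157 160 157 157 149
 125  95  88  81  61  43  46  47]
213 [ 87  85  84  86  87  80  77 123 154 158 159 158 159 158 156 158 155 151
 129  98  91  80  55  48  49  46]
214 [ 87  92  88  88  90  84  75 117 150 159 158 158 159 158 158 158 156 151
 134 102  80  72  57  54  46  48]
215 [ 91  90  88  86  92  83  72 109 146 158 159 156 157 157 161 158 157 152
 137 101  67  56  52  46  48  51]
216 [ 95  94  93  94  92  87  70 104 145 158 158 157 160 159 159 160 157 155
 141 103  61  49  45  50  49  48]
217 [ 94  91  95  96  93  88  68  96 144 158 160 157 160 158 159 156 156 155
 145 103  61  48  48  49  49  46]
218 [ 93  93  95  93  93  83  67  92 146 158 159 160 159 159 158 158 159 158
 148 103  61  48  46  43  47  46]
180 400 416
183 400 417
186 400 417
189 400 417
192 401 417
195 401 418
198 401 418
```

```bash
python3 -m crank '0 0 0 -0.001 0 0 0.005;0 0 0 -0.002 0 0 0.005;0 0 0 -0.002 0 0 0.005;0 0 0 -0.002 0 0 0.005'
python3 - <<'E'
from h import *
s=cam("top");st()
b=s["pixels"][...,2].astype(float)
for row in range(212,219,2):
    r=b[row,398:424]; print(row,r.astype(int))
E
```

```text
clock: 11.48
tool_pos: [0.5876, -0.1512, 0.0782]
tool_rot: [-0.001, 0.675, 0.737, 0.001]
ft_force: [-0.9, 8.4, 8.0]
width: 0.0154
t 11.525 tcp [ 0.5876 -0.1512  0.0782] yaw 95.03 F [-0.9  7.7  7.4] w 0.0151 j [-0.37  0.54  1.65  0.    0.96 -2.03]
212 [ 86  87  87  84  86  78  55  77 135 157 158 157 157 156 158 157 155 154
 146 120  95  88  70  55  48  47]
214 [ 89  89  88  89  85  85  70  76 121 150 156 157 158 158 157 158 160 158
 149 127  98  81  59  47  50  50]
216 [ 93  90  94  94  95  92  89  79 111 147 157 156 157 157 157 156 157 156
 153 136 104  82  63  46  49  49]
218 [ 94  95  93  93  93  94  91  87 106 145 159 157 159 157 159 157 158 159
 155 141  85  55  51  47  47  47]
```

```bash
python3 -m crank '0 0 0 0.001 0 0 0.005;0 0 0 0.0015 0 0 0.005;0 0 0 0.0015 0 0 0.04;0 0 0 0.0015 0 0 0.05;0 0 0 0.0015 0 0 0.05;0 0 0 0.0015 0 -0.03 0.05;0 0 0 0.0015 0 -0.08 0.05;0 0 0 0.0015 0 -0.08 0.05'
python3 - <<'E'
from h import *
s=cam("top");st()
b=s["pixels"][...,2].astype(float)
for row in range(212,219,2):
    r=b[row,398:424]; print(row,r.astype(int))
for a,c,m in blobs(mask(s,0,4,150,60)): print(a,c, cast(s,c,.125).round(4))
C=cloud(s); m=((C[...,2]>.091)&(C[...,2]<.099)&(s["pixels"][...,0]>55)).astype(np.uint8)*255
for a,c,mm in blobs(m,100): print("hub",a,c,C[mm].mean(0))
cv2.imwrite("pics/t10.png",s["pixels"][:,:,::-1])
E
```

```text
clock: 12.52
tool_pos: [0.5907, -0.153, 0.1619]
tool_rot: [0.004, 0.675, 0.738, 0.002]
ft_force: [-0.0, -0.4, 0.5]
width: 0.0497
t 12.575 tcp [ 0.5892 -0.1524  0.1598] yaw 95.05 F [-1.1 -0.5 -0.4] w 0.0504 j [-0.37  0.44  1.58  0.    1.12 -2.03]
212 [ 73  75  76  73  71  68  48  67 117 137 139 139 141 140 137 139 137 137
 128 108  84  78  76  75  68  53]
214 [ 76  78  77  76  78  74  60  67 106 133 138 138 142 141 139 138 136 137
 130 114  88  81  81  78  72  51]
216 [ 81  80  80  82  80  84  78  73  96 127 137 140 141 141 139 140 140 137
 133 121  90  82  74  56  46  42]
218 [ 82  82  82  82  83  82  79  73  90 129 141 140 139 138 139 139 141 139
 139 126  93  79  71  52  39  40]
619 [392.74959612 289.88691438] [ 0.5382 -0.0661  0.125 ]
231 [397.5021645  329.66666667] [ 0.4959 -0.0713  0.125 ]
hub 242 [393.1446281  252.31404959] [ 0.57955742 -0.07092945  0.09265503]
```

View pics/t10.png

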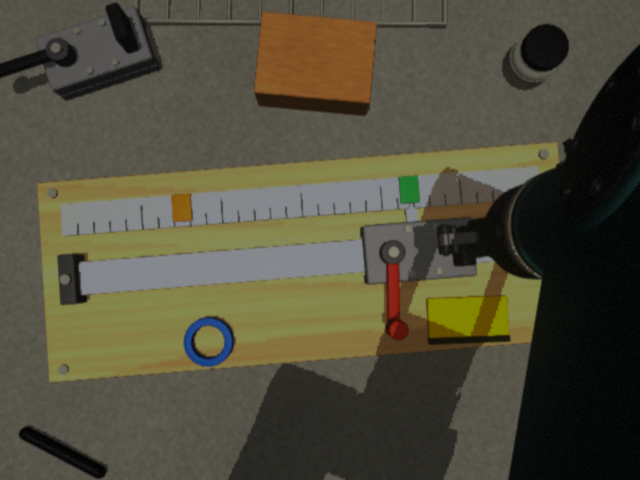

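Run:
```python
from h import *
print(rel((.4955,-.0712,.160),90.2)); st()
```

```text
(array([0.004, 0.002, 0.085]), array([ 0.0892, -0.0861, -0.0007]))
t 12.575 tcp [ 0.5892 -0.1524  0.1598] yaw 95.05 F [-1.1 -0.5 -0.4] w 0.0504 j [-0.37  0.44  1.58  0.    1.12 -2.03]
```

```bash
python3 -m crank '0 0 0.02 0.02 -0.019 0 0.055;0 0 0.04 0.042 -0.04 0 0.055;0 0 0.06 0.064 -0.061 0 0.055;0 0 0.085 0.084 -0.08 0 0.055;0 0 0.085 0.089 -0.0855 0 0.055;0 0 0.085 0.089 -0.0855 0 0.055;0 0 0.085 0.089 -0.0855 0 0.055'
python3 - <<'E'
from h import *
st(); print(rel((.4955,-.0712,.094),90.2)); 
s=cam("wrist"); cv2.imwrite("pics/w11.png",s["pixels"][:,:,::-1]); print(proj(s,(.4957,-.0712,.125)),proj(s,(.4957,-.0712,.089)),proj(s,(.5797,-.0714,.095)))
E
```

```text
clock: 13.45
tool_pos: [0.4957, -0.0714, 0.1577]
tool_rot: [0.0, 0.706, 0.708, 0.0]
ft_force: [0.0, -0.0, -0.2]
width: 0.0554
t 13.45 tcp [ 0.4957 -0.0714  0.1577] yaw 90.18 F [ 0.  -0.  -0.2] w 0.0554 j [-0.28  0.3   1.81 -0.    1.03 -1.85]
(array([ 0.001,  0.   , -0.   ]), array([ 0.0002, -0.0003,  0.0637]))
[322.65144248 274.27482339] [322.42269235 252.61648927] [321.46120242 374.08007918]
```

View pics/w11.png

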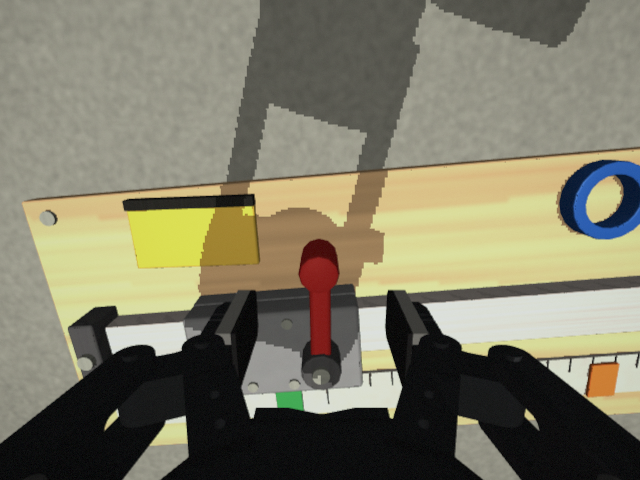

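```bash
python3 -m crank '0 0 0 -0.0005 0 0.02 0.055;0 0 0 -0.0005 0 0.045 0.055;0 0 0 -0.0005 0 0.06 0.055;0 0 0 -0.0005 0 0.0637 0.055;0 0 0 -0.0005 0 0.0637 0.055;0 0 0 -0.0005 0 0.0637 0.055'; python3 -m crank '0 0 0 0 0 0 0.035;0 0 0 0 0 0 0.01;0 0 0 0 0 0 0.01;0 0 0 0 0 0 0.01;0 0 0 0 0 0 0.01'
python3 - <<'E'
from h import *
st()
E
```

```text
clock: 14.25
tool_pos: [0.4953, -0.0713, 0.0948]
tool_rot: [0.001, 0.706, 0.708, 0.0]
ft_force: [-0.5, 0.5, 0.7]
width: 0.0548
clock: 14.88
tool_pos: [0.4949, -0.0713, 0.0947]
tool_rot: [0.0, 0.706, 0.708, 0.0]
ft_force: [-1.0, 0.1, 5.5]
width: 0.0202
t 14.875 tcp [ 0.4949 -0.0713  0.0947] yaw 90.19 F [-1.   0.1  5.5] w 0.0202 j [-0.28  0.39  1.87 -0.    0.88 -1.86]
```

```bash
python3 -m crank '0 0 0.12 0.0102 0.0006 0 0.01;0 0 0.24 0.0202 0.0024 0 0.01;0 0 0.36 0.0299 0.0054 0 0.01;0 0 0.48 0.0393 0.0096 0 0.01;0 0 0.60 0.0480 0.0149 0 0.01;0 0 0.72 0.0560 0.0211 0 0.01;0 0 0.84 0.0633 0.0283 0 0.01;0 0 0.96 0.0696 0.0362 0 0.01'
python3 - <<'E'
from h import *
st(); 
th=np.radians(5.05)
for L in (.3,.15,0.0,-.02):
    a=th+L; print(L,rel((.5797-.085*np.sin(a),-.0716+.085*np.cos(a),.0945),np.degrees(a)))
E
```

```text
clock: 15.88
tool_pos: [0.5315, -0.0014, 0.0947]
tool_rot: [0.0, 0.954, 0.301, 0.001]
ft_force: [0.3, -1.4, 2.9]
width: 0.0201
t 15.875 tcp [ 0.5315 -0.0014  0.0947] yaw 34.98 F [ 0.3 -1.4  2.9] w 0.0201 j [-0.13  0.43  1.81 -0.    0.91 -0.74]
0.3 (array([ 0.001, -0.001,  0.222]), array([0.018 , 0.0023, 0.0002]))
0.15 (array([ 0.001, -0.001,  0.372]), array([0.0302, 0.006 , 0.0002]))
0.0 (array([ 0.001, -0.001,  0.522]), array([0.0417, 0.0115, 0.0002]))
-0.02 (array([ 0.001, -0.001,  0.542]), array([0.0432, 0.0124, 0.0002]))
```

```bash
python3 -m crank '0 0 0.12 0.0102 0.0006 0 0.01;0 0 0.24 0.0200 0.0025 0 0.01;0 0 0.34 0.0281 0.0049 0 0.01;0 0 0.42 0.0344 0.0074 0 0.01;0 0 0.49 0.0396 0.0101 0 0.01;0 0 0.54 0.0432 0.0122 0 0.01;0 0 0.55 0.0442 0.0127 0 0.01;0 0 0.55 0.0442 0.0127 0 0.01'
python3 - <<'E'
from h import *
st(); 
s=cam("wrist"); cv2.imwrite("pics/w12.png",s["pixels"][:,:,::-1])
s=cam("top"); cv2.imwrite("pics/t12.png",s["pixels"][:,:,::-1])
E
```

```text
clock: 16.88
tool_pos: [0.573, 0.0135, 0.0946]
tool_rot: [0.0, 0.999, 0.033, -0.001]
ft_force: [-5.2, -0.6, 8.4]
width: 0.0207
t 16.875 tcp [0.573  0.0135 0.0946] yaw 3.76 F [-5.2 -0.6  8.4] w 0.0207 j [-0.1   0.48  1.71 -0.    0.96 -0.16]
```

View pics/w12.png

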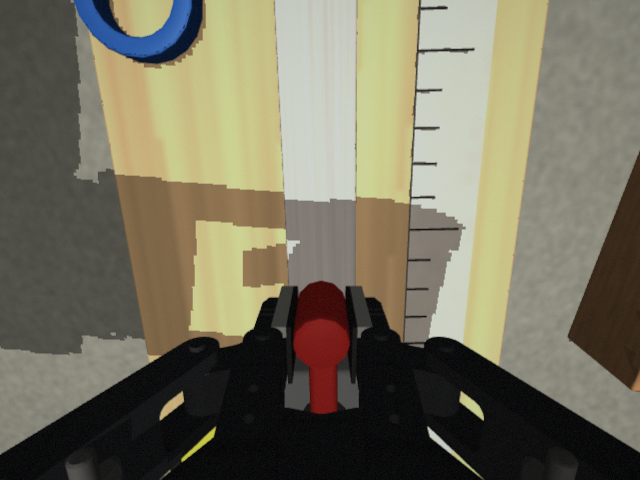

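View pics/t12.png

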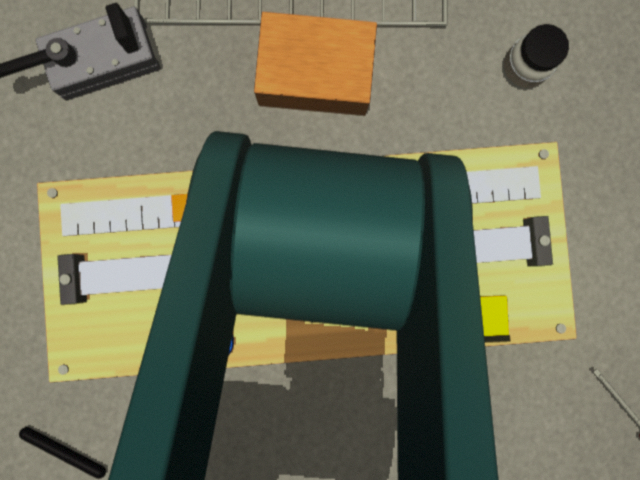

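```bash
python3 -m crank '0 0 0 0 0 0 0.04;0 0 0 0 0 0 0.06;0 0 0 0 0 0 0.06;0 0 0 -0.001 0 -0.02 0.06;0 0 0 -0.001 0 -0.06 0.06;0 0 0 -0.001 0 -0.11 0.06;0 0 0 -0.04 0 -0.12 0.06;0 0 0 -0.10 0 -0.12 0.06'; python3 -m crank '0 0 0 -0.05 0 0 0.06;0 0 0 -0.07 -0.05 0 0.06;0 0 0 -0.07 -0.10 0 0.06;0 0 0 -0.07 -0.15 0 0.06;0 0 0 -0.07 -0.20 0 0.06;0 0 0 -0.07 -0.20 0 0.06;0 0 0 -0.07 -0.20 0 0.06'
python3 - <<'E'
from h import *
st(); 
s=cam("top"); cv2.imwrite("pics/t13.png",s["pixels"][:,:,::-1])
E
```

```text
clock: 17.98
tool_pos: [0.476, 0.0069, 0.2156]
tool_rot: [0.0, 0.999, 0.032, 0.002]
ft_force: [0.3, -0.2, 0.0]
width: 0.0601
clock: 18.85
tool_pos: [0.3914, 0.202, 0.214]
tool_rot: [0.0, 0.999, 0.033, -0.0]
ft_force: [-0.3, -0.0, -0.3]
width: 0.0599
t 18.85 tcp [0.3914 0.202  0.214 ] yaw 3.73 F [-0.3 -0.  -0.3] w 0.0599 j [ 0.32  0.15  1.86 -0.    1.14  0.25]
```

View pics/t13.png

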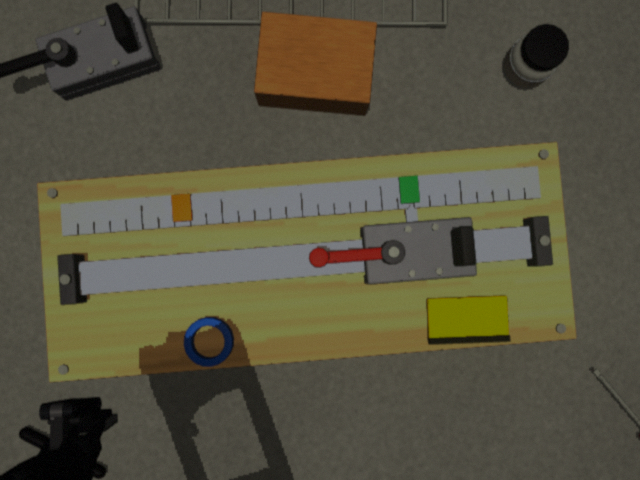

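Run:
```python
from h import *
s=cam("top"); C=cloud(s); th=np.radians(5.05); ex=np.array([np.cos(th),np.sin(th)]); ey=np.array([-np.sin(th),np.cos(th)])
m=((C[...,2]>.060)&(C[...,2]<.072)).astype(np.uint8)
for a,c,mm in blobs(m,3000):
    r=cv2.minAreaRect(C[mm][:,:2].astype(np.float32)*1000); print("carriage",r, np.array(r[0])@ey)
for a,c,mm in blobs(mask(s,0,4,150,60)): k=cast(s,c,.125); print("red",a,c,k.round(4))
m=((C[...,2]>.091)&(C[...,2]<.099)&(s["pixels"][...,0]>55)).astype(np.uint8)*255
for a,c,mm in blobs(m,100): print("hub",a,C[mm].mean(0).round(4)); h=C[mm].mean(0)
d=(k-h)[:2]; print("lever angle",np.arctan2(-d@ex,d@ey))
for a,c,mm in blobs(mask(s,50,75,150,60)): print("green",c,cast(s,c,.026)[:2]@ey)
b=s["pixels"][...,2].astype(float)
for row in range(212,219,2): print(row,b[row,398:424].astype(int))
print("pointer for centre 412.0:",cast(s,(412,215),.03)[:2]@ey)
big=cv2.resize(s["pixels"][165:245,360:460],None,fx=7,fy=7,interpolation=cv2.INTER_CUBIC)
cv2.imwrite("pics/t14.png",cv2.convertScaleAbs(big,alpha=1.5)[:,:,::-1])
```

```text
carriage ((583.1259155273438, -105.8127212524414), (70.01604461669922, 130.24012756347656), 5.031420707702637) -156.73167369961047
red 889 [343.46906637 255.49493813] [ 0.5746 -0.0132  0.125 ]
hub 152 [ 0.5792 -0.0702  0.0932]
lever angle -0.007604414018131956
green [408.72687225 189.20044053] -0.15716831018749627
212 [ 66  68  63  68  69  62  46  61 112 124 129 127 124 128 127 126 124 125
 118  96  75  70  67  69  70  69]
214 [ 67  71  67  71  73  66  54  63  99 122 127 126 125 128 128 128 123 126
 119 100  79  74  74  74  73  74]
216 [ 71  72  70  74  76  74  70  63  86 118 128 126 125 127 124 127 128 125
 122 108  83  73  72  75  74  73]
218 [ 75  75  73  75  73  75  70  64  85 116 127 126 126 128 125 126 124 127
 127 114  85  71  73  71  70  71]
pointer for centre 412.0: -0.15769273549788196
```

View pics/t14.png

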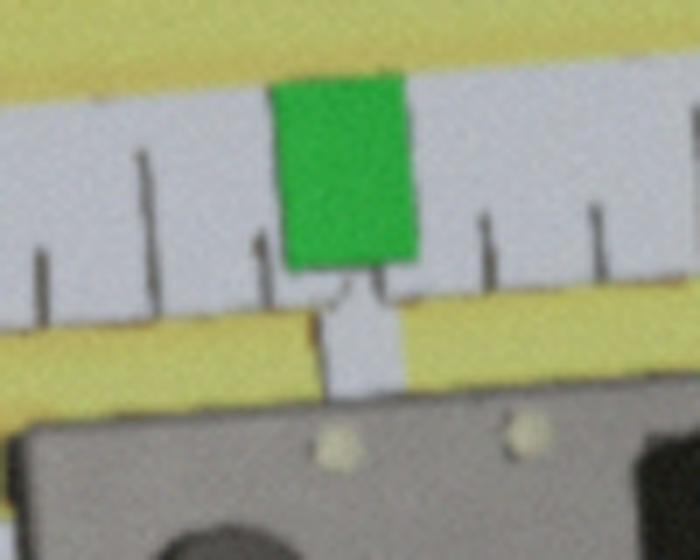

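Run:
```python
from h import *
s=cam("top"); C=cloud(s); th=np.radians(5.05); ex=np.array([np.cos(th),np.sin(th)]); ey=np.array([-np.sin(th),np.cos(th)])
m=((C[...,2]>.117)&(C[...,2]<.135)&(C[...,0]>.5)).astype(np.uint8)*255
for a,c,mm in blobs(m,60):
    k=cast(s,c,.125); d=(k[:2]-(np.array([.5831,-.1058])+.035*ey)); print(a,c,k,np.linalg.norm(d),"angle",np.arctan2(-d@ex,d@ey))
workorder.hand_in(); st()
```

```text
311 [318.42765273 257.26688103] [0.57253518 0.01362086 0.125     ] 0.08488726966957508 angle 0.0001388222140652027
the job is handed in; nothing more can be done
the job is handed in; nothing more can be done
```

The length stop is set for the green job, clamped again, and the job is handed in. It took about 19 s of the 67 s allowed.

**What I did:** I gripped the red knob and swung the lever out to its stop, measured at about 1.49 rad. I then slid the carriage about 100 mm by its black grip to the green tab. Finally I swung the lever back until it met its stop, released it and moved the arm clear.

**Last checks, from the top camera:**
- **Lever:** angle about 0.000 rad, with the knob 84.9 mm from the pivot against the 85 mm given.
- **Pointer:** along the rail it lies between −156.7 mm (from the carriage outline) and −157.7 mm (from the pointer's edges). The green tab's middle is at −157.2 mm, so they agree to about 0.5 mm.
- **Carriage:** the pointer did not move visibly in the picture when I let go of the grip or clamped the lever.
- **Contact:** the robot was touching nothing at hand-in, and the wrist force read near zero.

**Disagreement:** the side camera placed things about 3–4 mm from where the top camera did. The wrist camera agreed with the top one, so I used the top camera for the pointer and tab.

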